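Clamp a handle blank in the eccentric holding board

TASK

Fix the long handle blank in the holding board, ready for rasping: lay it flat between the eccentric and the fence, slide it home against the end stop, and then turn the eccentric knob until its lobe bears on the blank and holds it with a good light squeeze, not so hard that the wood is bruised. Let go of the knob, and leave everything else on the bench where it is.

Things in the scene. Friction and masses are not known exactly. Their poses are not given: they have to be found in the camera images.
- board: The holding board, screwed to the bench: plywood, 150 (x) by 240 (y) by 18 mm thick; origin at the centre of its underside, z up. On its top stand three wooden parts, 12-13 mm high: the fence along its +x side, the end stop across its +y end, the eccentric near its -x side. The blank belongs flat on the board's top between eccentric and fence, long side along y.
- stop_face (a point): Middle of the end stop's face (which looks to the board's -y), at the height of the board's top, 43 mm to +x and 140 mm to +y of the pivot. The stop is a strip 20 mm wide, 12 mm high. The blank's end goes against it: the blank's centre is then 90 mm to -y of this face. The turning lobe drags the blank towards the stop.
- fence_near (a point): A point on the board's top near the fence, 62 mm to +x of the pivot. The fence, a strip 30 mm wide, 12 mm high, 196 mm long along the board's y, is bolted through slots and set by hand for each job: its face (towards -x) lies anywhere from 3 mm before this point to 3 mm behind it, not measured. A firm rubber strip faces it and gives 1 mm per 14 N.
- blank: The handle blank: the longer of two dark, rough-sawn square sticks, 180 mm long (its y), 38 mm high, about 39 mm wide (its x; sawn, 37 to 41 mm); 0.15 to 0.25 kg. Origin at the centre of its underside. It starts flat on the bench; either end may go to the stop.
- cam (a joint): Turn of the eccentric, rad, 0 to 2.9, growing counter-clockwise seen from above. At 0 its lobe points to the board's -x; it swings by -y towards the fence and meets a blank lying at the fence somewhere between 1.2 and 2.2 rad. It starts nearly open (0 to 0.35): 5 to 10 mm more room than the blank needs. It stays where it is left.
- cam_pivot (a point): Pivot axis at the board's top. Disc of 21 mm radius, 12 mm thick, centre 7 mm off the pivot: reach towards the fence 21 - 7 cos(angle) mm. Turning takes about 0.05 N m; once the lobe bears, 0.17 to 0.22 N m more per 10 N of squeeze, which grows 5 to 10 N per 0.1 rad and eases a little when let go. 10 to 15 N is a good squeeze; over 18 bruises the wood, under 6 does not hold.
- knob_bar (a point): Centre of the knob's cross bar, on the pivot axis, 55 mm above the board's top. The black bar is 48 mm long, 13 mm thick, 22 mm high (44 to 66 mm above the board's top; the blank's top is at 38); at joint 0 it lies along the board's y axis, and it turns with the joint. Under it a neck of 10 mm radius goes down to the disc.
- offcut: The shorter stick of the same stock, 85 mm long, 38 mm high; not wanted, leave it. Origin at the centre of its underside.
- square: Try square lying flat, right of the board: 115 mm wooden stock and 155 mm steel blade. Origin under the stock's middle. Leave it.
- mallet: Joiner's mallet lying at the right, 320 mm long, head 115 mm wide and 70 mm high. Origin under its middle. Leave it.
- glue: White glue bottle, 58 mm across, 150 mm tall, standing at the far left. Origin at the centre of its underside. Leave it.
- brush: Bench brush lying at the left. Origin under its middle. Leave it.
- pencil: Flat carpenter's pencil, 180 mm long, 8 mm thick, lying on the bench between board and sticks. Origin under its middle. Leave it.
There are look-alikes about, which are no part of the job. What is shaped like the blank but orange is not meant.

How it is judged:
On the way:
1. The long blank lies flat on the board between eccentric and fence, within 2.5 mm of the end stop and square to the board, the eccentric not yet bearing on it (under 1 N) (y of blank in the frame of board between 0.0075 and 0.0125 m and x of blank in the frame of board between -0.002 and 0.0145 m and z of blank in the frame of board between 0.016 and 0.02 m and angle between the y axis of blank and the y axis of board, either way round below 0.03 rad and contact force between cam and blank below 1 N), for 0.2 s.
At the end, for the whole second after the job is handed in: The long blank lies flat on the board between fence and eccentric, square to the board within 0.03 rad, its end within 2.5 mm of the end stop, at rest, and the eccentric, let go of, still bears on it with 6 to 18 N (y of blank in the frame of board between 0.0075 and 0.0125 m and x of blank in the frame of board between -0.002 and 0.0145 m and z of blank in the frame of board between 0.016 and 0.02 m and angle between the y axis of blank and the y axis of board, either way round below 0.03 rad and angle between blank's own z axis and vertical below 0.03 rad and contact force between cam and blank between 6 and 18 N and linear speed of blank below 0.01 m/s); the robot touches nothing.
It fails at once if The eccentric bruises the blank: it presses on it with more than 22 N (contact force between cam and blank above 22 N).
It fails at once if Something else on the bench is moved by more than 30 mm (distance of any of offcut, square, mallet, glue, brush, pencil from where it was at the start of the episode above 0.03 m).
It also fails if it takes over 72 s, if anything falls off the work surface, if the arm or the gripper's body presses on something with over 40 N, if the wrist force passes 120 N, or if a joint passes its speed limit or range.

ROBOT

A 6-joint arm with a two-finger parallel gripper is mounted at the origin on the work surface. World frame = base frame: x ahead of the robot, y to its left, z up, the work surface at z = 0. Lengths are in m, angles in rad, forces in N, time in s.
With the tool pointing down it reaches from about 0.425 to 0.925 m from the base axis. Payload 12.5 kg.
Tool frame: the origin (TCP) lies at the very end of the fingers, on their centre line; the grasp point (between the pads) lies 19 mm behind it; x points along the fingers, y is the direction in which the jaws open and shut, and the axes are right-handed (so a half turn about x gives the same grasp; the last joint's range is limited). The gripper opens to 85 mm and grips with 20 to 120 N. Pads are 22 mm wide; open, the fingers measure 114 mm over their backs; the gripper's body (76 mm by 85 mm) begins 54 mm behind the grasp point. The pads swing forward as they close: fully open they stand 13 mm farther back than shut.
Start: joints at [-1.366, 0.491, 1.559, -0, 1.092, -0.106], TCP at [0.191, -0.595, 0.231] pointing down, gripper open.
Joint ranges: [-3.1, 3.1], [-0.84, 2.19], [0.05, 2.79], [-1.13, 4.28], [0.06, 2.93], [-2.69, 2.69]. Speed limits (rad/s): [2.22, 2.22, 2.79, 3.14, 3.14, 3.14].

INTERFACE

Orientations are given as a unit quaternion [w, x, y, z].
In Python, from workcell import r gives the robot as it stands.
- The arm moves only by the tool play_rows, never from a script. Its argument "commands" is a list of rows, each a list of 7 numbers: the shift along the tool's x, y, z in m, then the turn, a rotation vector about the tool's x, y, z in rad, then the finger opening in m, from 0 to 0.0854. A call has 1 to 8 rows; each row shifts and turns the commanded pose from where the row before left it, along the tool's axes as they then stand; what a row does not reach is not made up. A row lasts 1/12 s, in which the tool goes at most 41.7 mm and 7.16 degrees, less where a joint would pass 70% of its speed; a pose out of reach is approached as far as the arm can. A call with a gripper value outside its range is refused whole. The fingers move at their own pace and stop on an object; the grip force is fixed at half the most. Time passes only in rows, so rows that do not move let the fingers close. It gives the time, the measured TCP pose, the force and the opening at its end, in the units of the state.
- r.state(): the state, without advancing time (a new reading comes with each control period).
- r.get_image(name): name is "scene" or "top" or "wrist"; returns a dict with "pixels" (420x560x3 uint8, red, green, blue), "camera_matrix" (3x3 intrinsics, pixels), "T" (4x4, takes a point from camera to world coordinates). Camera axes: x right, y up, looking along -z (the intrinsics and any distortion apply to the point x, -y, -z); pixel columns grow to the right and rows downward; lengths in m; the calibration is good to about 2 mm. A picture is of the moment at which its call begins. There is no depth.
- r.finish_job(): hands the job in, once; it reports no verdict.
The state is a dict: "time_s": time; "joint_positions": joint angles; "joint_vel": joint speeds; "effort": joint torques, N m; "eef_pos": TCP position; "ee_rot": TCP orientation; "contact_force": force on the tool from outside, world axes, zero at the start; "ft_torque": the same for the moment, N m; "gripper_width": finger opening in m.
Only numpy, scipy, OpenCV 4.12 (cv2) and the standard library are available. Lean on these libraries where they do the work, as an engineer would, in place of code of your own. Each camera call takes 0.05 s, during which the arm holds its last target.

## Working session

There is one attempt and no reset: what is moved stays moved. The work goes in short steps, Python scripts to look and compute and a tool call to move; the robot and the scene stay as the last step left them, time stands still between calls to the robot, and variables do not carry over. Pictures are saved under pics/ and viewed, and the job is handed in when it is done.

Besides the shell and the picture viewer there is one more tool, called after "Emit:" by a JSON object that holds its "fn" and its "kwargs", one argument or row to a line. play_rows: Moves the arm, as the interface text tells. Its arguments: {"type":"object","properties":{"commands":{"type":"array","items":{"type":"array","items":{"type":"number"}}}},"required":["commands"]}

```bash
mkdir -p pics; ls; cat > h.py <<'E'
import numpy as np, cv2
from workcell import r
def ray(im,u,v):
    K=np.array(im["camera_matrix"]);T=np.array(im["T"])
    d=np.linalg.solve(K,[u,v,1.]);d=np.array([d[0],-d[1],-d[2]])
    return T[:3,3],T[:3,:3]@d
def pt(im,u,v,z):
    o,d=ray(im,u,v);return o+d*(z-o[2])/d[2]
def proj(im,p):
    T=np.array(im["T"]);c=T[:3,:3].T@(np.array(p)-T[:3,3]);c=np.array([c[0],-c[1],-c[2]])
    q=np.array(im["camera_matrix"])@c;return q[:2]/q[2]
def save(im,n): cv2.imwrite('pics/'+n+'.png',cv2.cvtColor(im["pixels"],cv2.COLOR_RGB2BGR))
E
python3 - <<'E'
from h import *
import pickle
for n in ["scene","top","wrist"]:
    im=r.get_image(n);save(im,n+'0');pickle.dump(im,open(n+'0.pkl','wb'));print(n,im["T"],im["camera_matrix"],[k for k in im])
print(r.state())
E
```

```text
pics
scene [[-0.02609562 -0.87381773  0.48555287  1.09011099]
 [ 0.99958622 -0.02868787  0.00209422  0.08034004]
 [ 0.01209951  0.48540661  0.8742048   1.21105661]
 [ 0.          0.          0.          1.        ]] [[409.26033969   0.         281.5653185 ]
 [  0.         409.26033969 214.07333797]
 [  0.           0.           1.        ]] ['pixels', 'camera_matrix', 'T']
top [[ 2.22638555e-02  9.82270358e-01 -1.86143130e-01  1.41226981e-01]
 [-9.99748362e-01  2.23856193e-02 -1.44793337e-03  8.06506874e-02]
 [ 2.74466720e-03  1.86128525e-01  9.82521572e-01  1.68327770e+00]
 [ 0.00000000e+00  0.00000000e+00  0.00000000e+00  1.00000000e+00]] [[451.95366054   0.         278.34808855]
 [  0.         451.95366054 210.96316874]
 [  0.           0.           1.        ]] ['pixels', 'camera_matrix', 'T']
wrist [[ 3.06166627e-01  9.05135488e-01  2.94943629e-01  2.66578961e-01]
 [-9.51977424e-01  2.91423667e-01  9.38681547e-02 -5.71159718e-01]
 [-9.90156018e-04 -3.09518973e-01  9.50892752e-01  3.73165619e-01]
 [ 0.00000000e+00  0.00000000e+00  0.00000000e+00  1.00000000e+00]] [[377.12516526   0.         272.94789328]
 [  0.         377.12516526 211.45089674]
 [  0.           0.           1.        ]] ['pixels', 'camera_matrix', 'T']
{'time_s': 0.15, 'joint_positions': array([-1.36558799e+00,  4.91425178e-01,  1.55930687e+00, -3.78595340e-06,
        1.09170508e+00, -1.05549111e-01]), 'joint_vel': array([ 4.04446341e-05, -1.99413019e-03, -1.01369268e-03, -2.03002109e-04,
       -4.36815198e-04, -2.07301924e-03]), 'effort': array([ 2.26624397e-03, -6.18705869e+01, -2.61691636e+01, -6.03792046e-05,
        3.23757318e-03,  4.04425826e-07]), 'eef_pos': array([ 0.19113014, -0.59488705,  0.23086034]), 'ee_rot': array([-0.10913026, -0.69857205, -0.10972653,  0.69860416]), 'contact_force': array([-0.64774345,  0.35332728, -0.03945392]), 'ft_torque': array([ 0.06412801, -0.03413543, -0.02154883]), 'gripper_width': 0.08537969690601832}
```

View pics/scene0.png

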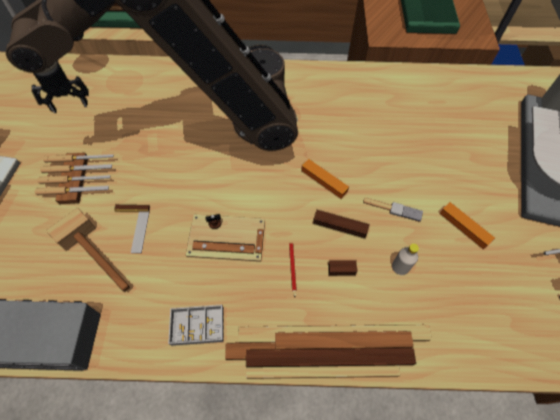

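View pics/top0.png

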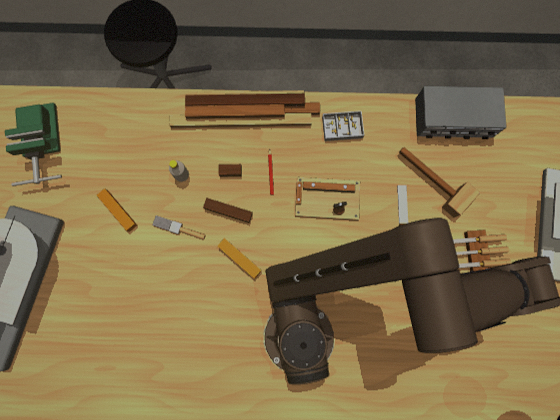

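```bash
python3 - <<'E'
from h import *
import pickle
im=pickle.load(open('top0.pkl','rb'));p=im['pixels'];c=cv2.resize(p[130:240,190:390],None,fx=4,fy=4,interpolation=cv2.INTER_CUBIC);cv2.imwrite('pics/t1.png',c[...,::-1])
im=pickle.load(open('scene0.pkl','rb'));p=im['pixels'];c=cv2.resize(p[190:300,180:380],None,fx=4,fy=4,interpolation=cv2.INTER_CUBIC);cv2.imwrite('pics/s1.png',c[...,::-1])
E
```

```text
(no output)
```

View pics/t1.png

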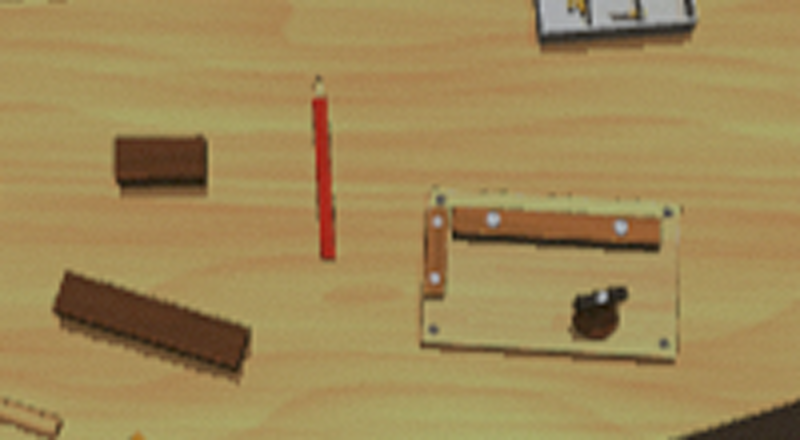

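View pics/s1.png

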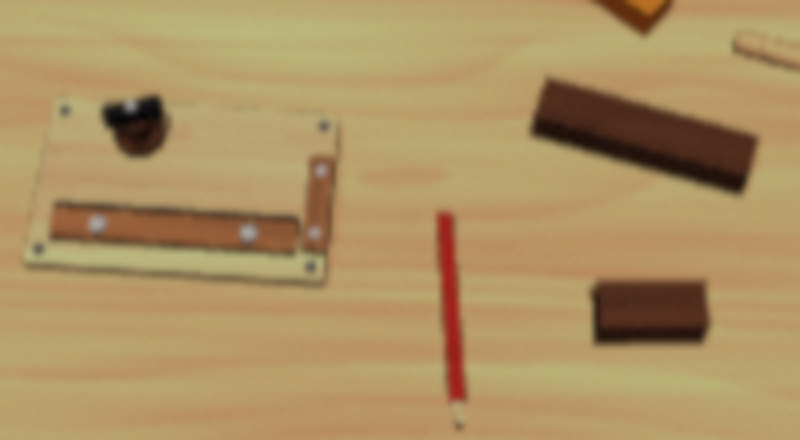

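```bash
python3 - <<'E'
from h import *
import pickle
for n,o,P in [('top0',(190,130),dict(blank=[(66,272),(250,327),(238,366),(55,312)],board=[(432,189),(681,206),(676,358),(421,345)],bar=[(600,298)])),
            ('scene0',(180,190),dict(blank=[(548,79),(757,137),(744,190),(533,131)],board=[(56,99),(340,120),(323,284),(26,265)],bar=[(132,106)]))]:
    im=pickle.load(open(n+'.pkl','rb'))
    for k,z in [('blank',.038),('board',.018),('bar',.018+.066)]:
        q=np.array([pt(im,o[0]+u/4-.375,o[1]+v/4-.375,z)[:2] for u,v in P[k]])
        print(n,k,q.round(4).tolist(),q.mean(0).round(4),[round(float(np.linalg.norm(q[i]-q[i-1])),4) for i in range(len(q))])
E
```

```text
top0 blank [[0.4973, 0.3531], [0.4492, 0.1801], [0.4123, 0.19], [0.4592, 0.3613]] [0.4545 0.2711] [0.039, 0.1796, 0.0381, 0.1776]
top0 board [[0.5904, 0.0127], [0.5791, -0.224], [0.4325, -0.2177], [0.4394, 0.0208]] [ 0.5104 -0.102 ] [0.1512, 0.237, 0.1468, 0.2386]
top0 bar [[0.4744, -0.1378]] [ 0.4744 -0.1378] [0.0]
scene0 blank [[0.417, 0.1928], [0.4656, 0.3617], [0.5138, 0.3476], [0.466, 0.1799]] [0.4656 0.2705] [0.0507, 0.1757, 0.0502, 0.1744]
scene0 board [[0.4382, -0.2146], [0.4503, 0.022], [0.5965, 0.0154], [0.5877, -0.2187]] [ 0.5182 -0.099 ] [0.1495, 0.2369, 0.1463, 0.2343]
scene0 bar [[0.4786, -0.1381]] [ 0.4786 -0.1381] [0.0]
```

```bash
cat >> h.py <<'E'
from scipy.spatial.transform import Rotation as R
def pose():
    s=r.state();q=s["ee_rot"];return s["eef_pos"],R.from_quat([q[1],q[2],q[3],q[0]])
def plan(pos,jaw):
    """remaining shift in tool axes & turn to stand with tool x down and tool y along heading jaw (mod pi, smallest)"""
    p,Q=pose();M=Q.as_matrix()
    best=None
    for k in (0,np.pi):
        y=np.array([np.cos(jaw+k),np.sin(jaw+k),0]);x=np.array([0,0,-1.]);T=np.column_stack([x,y,np.cross(x,y)])
        rv=(Q.inv()*R.from_matrix(T)).as_rotvec()
        if best is None or np.linalg.norm(rv)<np.linalg.norm(best[0]): best=(rv,T)
        print('k',k,'turn',rv.round(3))
    d=np.array(pos)-p
    print('now',p.round(4),'world d',d.round(4),'tool d now-axes',(M.T@d).round(4),'tool d in final axes',(best[1].T@d).round(4))
E
python3 - <<'E'
from h import *
p,Q=pose();print(Q.as_matrix().round(3)); 
print(Q.as_matrix()[:,1], np.arctan2(Q.as_matrix()[1,1],Q.as_matrix()[0,1]))
im=r.get_image("wrist");T=np.array(im["T"]);print('cam in tool',Q.as_matrix().T@(T[:3,3]-p), Q.as_matrix().T@-T[:3,2])
plan([.44,-.10,.23],0.04-0.0)
E
```

```text
[[-0.     0.306 -0.952]
 [ 0.001 -0.952 -0.306]
 [-1.    -0.001 -0.   ]]
[ 3.05781482e-01 -9.52101349e-01 -8.40119211e-04] -1.2600370957961444
cam in tool [-0.14237909  0.00037503 -0.07910097] [9.50861033e-01 1.43418269e-04 3.09617952e-01]
k 0 turn [-1.3 -0.   0. ]
k 3.141592653589793 turn [1.842 0.    0.   ]
now [ 0.1911 -0.5949  0.231 ] world d [ 0.2489  0.4949 -0.001 ] tool d now-axes [ 0.0012 -0.3951 -0.3883] tool d in final axes [ 0.001   0.2685 -0.4846]
```

View pics/wrist0.png

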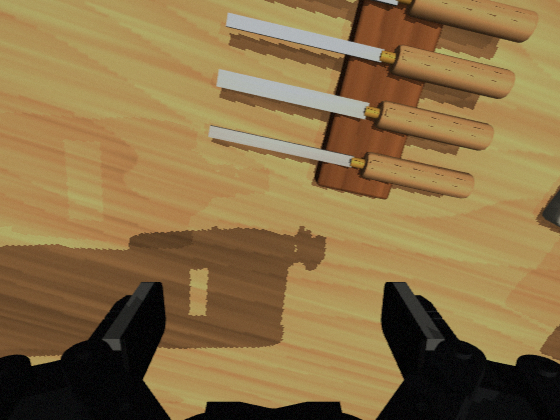

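Emit:
{"fn": "play_rows", "kwargs": {
  "commands": [
    [0, -0.026, -0.0286, 0, 0, 0, 0.085],
    [0, -0.026, -0.0286, 0, 0, 0, 0.085],
    [0, -0.026, -0.0286, 0, 0, 0, 0.085],
    [0, -0.026, -0.0286, 0, 0, 0, 0.085],
    [0, -0.026, -0.0286, 0, 0, 0, 0.085],
    [0, -0.026, -0.0286, 0, 0, 0, 0.085],
    [0, -0.026, -0.0286, 0, 0, 0, 0.085],
    [0, -0.026, -0.0286, 0, 0, 0, 0.085]
  ]
}}

```text
time_s: 0.87
eef_pos: [0.3459, -0.3253, 0.2314]
ee_rot: [0.109, 0.699, 0.109, -0.699]
contact_force: [1.1, -0.6, 0.9]
gripper_width: 0.085
```

Emit:
{"fn": "play_rows", "kwargs": {
  "commands": [
    [0, -0.026, -0.0286, 0, 0, 0, 0.085],
    [0, -0.026, -0.0286, 0, 0, 0, 0.085],
    [0, -0.026, -0.0286, 0, 0, 0, 0.085],
    [0, -0.026, -0.0286, 0, 0, 0, 0.085],
    [0, -0.026, -0.0286, 0, 0, 0, 0.085],
    [0, -0.026, -0.0286, 0, 0, 0, 0.085],
    [0, -0.026, -0.0286, 0, 0, 0, 0.085],
    [0, -0.026, -0.0286, 0, 0, 0, 0.085]
  ]
}}

```text
time_s: 1.53
eef_pos: [0.5002, -0.0571, 0.2314]
ee_rot: [0.11, 0.699, 0.109, -0.699]
contact_force: [1.4, -0.9, -0.6]
gripper_width: 0.0853
```

Emit:
{"fn": "play_rows", "kwargs": {
  "commands": [
    [0, 0, 0, -0.12, 0, 0, 0.085],
    [0, 0, 0, -0.12, 0, 0, 0.085],
    [0, 0, 0, -0.12, 0, 0, 0.085],
    [0, 0, 0, -0.12, 0, 0, 0.085],
    [0, 0, 0, -0.12, 0, 0, 0.085],
    [0, 0, 0, -0.12, 0, 0, 0.085],
    [0, 0, 0, -0.12, 0, 0, 0.085],
    [0, 0, 0, -0.12, 0, 0, 0.085]
  ]
}}

```text
time_s: 2.2
eef_pos: [0.4995, -0.059, 0.2312]
ee_rot: [-0.421, -0.568, -0.421, 0.568]
contact_force: [-0.3, 0.9, -0.6]
gripper_width: 0.0849
```

Emit:
{"fn": "play_rows", "kwargs": {
  "commands": [
    [0, 0, 0, -0.12, 0, 0, 0.085],
    [0, 0, 0, -0.12, 0, 0, 0.085],
    [0, 0, 0, -0.02, 0, 0, 0.085],
    [0, 0, 0, 0, 0, 0, 0.085],
    [0, 0, 0, 0, 0, 0, 0.085]
  ]
}}

```text
time_s: 2.62
eef_pos: [0.4996, -0.059, 0.2312]
ee_rot: [-0.489, -0.511, -0.489, 0.511]
contact_force: [0.0, 0.8, -0.7]
gripper_width: 0.085
```

```bash
python3 - <<'E'
from h import *
import pickle
im=r.get_image("wrist");save(im,'w1');pickle.dump(im,open('w1.pkl','wb'))
p,Q=pose();print(p,Q.as_matrix().round(3),r.state()["joint_positions"],r.state()["time_s"])
E
```

```text
[ 0.4996455  -0.05907541  0.23126355] [[ 0.     0.999 -0.043]
 [-0.    -0.043 -0.999]
 [-1.     0.     0.   ]] [-2.48999383e-01  3.18573685e-01  1.85181140e+00 -1.12440123e-04
  9.71150722e-01 -2.05735427e-01] 2.6667
```

View pics/w1.png

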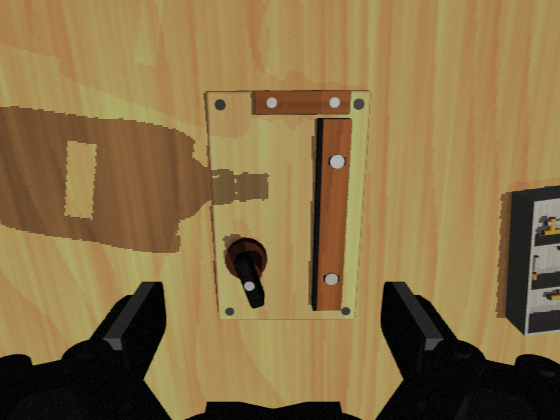

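```bash
python3 - <<'E'
from h import *
import pickle
im=pickle.load(open('w1.pkl','rb'));p=im['pixels'];c=cv2.resize(p[80:210,195:385],None,fx=4,fy=4,interpolation=cv2.INTER_CUBIC);cv2.imwrite('pics/w1a.png',c[...,::-1])
c=cv2.resize(p[200:330,195:385],None,fx=4,fy=4,interpolation=cv2.INTER_CUBIC);cv2.imwrite('pics/w1b.png',c[...,::-1])
E
```

```text
(no output)
```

View pics/w1a.png

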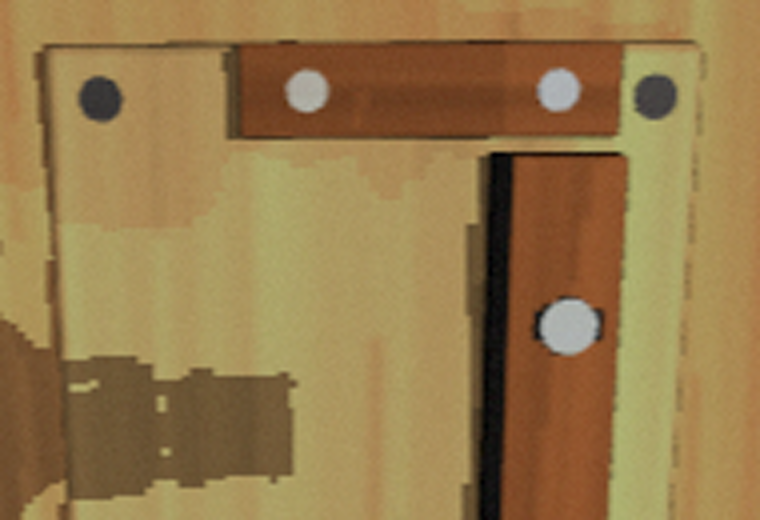

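View pics/w1b.png

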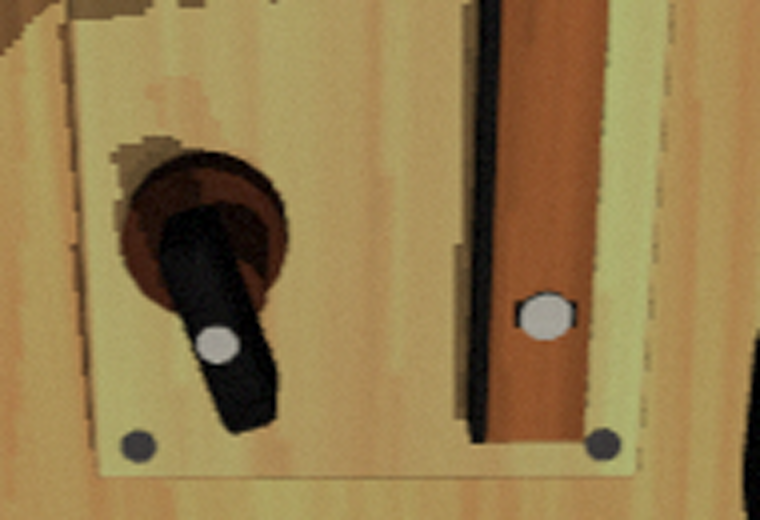

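```bash
python3 - <<'E'
from h import *
import pickle
im=pickle.load(open('w1.pkl','rb'))
A=lambda u,v,z:pt(im,195+u/4-.375,80+v/4-.375,z)
B=lambda u,v,z:pt(im,195+u/4-.375,200+v/4-.375,z)
c=np.array([A(46,46,.018),A(698,43,.018),B(634,476,.018),B(100,476,.018)])
print('board',c.round(4).tolist(),c.mean(0).round(4)); 
print('edges',[np.linalg.norm(c[i]-c[i-1]).round(4) for i in range(4)])
print('yaw L,R',[float(-np.arctan2(a[0]-b[0],a[1]-b[1])) for a,b in ((c[0],c[3]),(c[1],c[2]))],'yaw T',float(np.arctan2(*(c[1]-c[0])[[1,0]])),float(np.arctan2(*(c[2]-c[3])[[1,0]])))
print('screws',A(101,99,.018),A(656,96,.018),B(603,444,.018),B(138,446,.018))
yaw=-0.03
s=[A(101,99,.018),A(656,96,.018),B(603,444,.018),B(138,446,.018)]
print('screw yaw',[float(-np.arctan2((a-b)[0],(a-b)[1])) for a,b in((s[0],s[3]),(s[1],s[2]))],float(np.arctan2((s[1]-s[0])[1],(s[1]-s[0])[0])),float(np.arctan2((s[2]-s[3])[1],(s[2]-s[3])[0])),np.mean(s,0))
print('stop face',A(242,137,.03),A(618,135,.03))
print('fence top edge (rubber front)',A(490,154,.03),B(471,440,.03))
print('knob dot',B(217,345,.084))
print('bar far/near', B(190,215,.084),B(255,425,.084))
E
```

```text
board [[0.4428, 0.0203, 0.018], [0.589, 0.0146, 0.018], [0.58, -0.2226, 0.018], [0.4343, -0.2164, 0.018]] [ 0.5115 -0.101   0.018 ]
edges [np.float64(0.2369), np.float64(0.1464), np.float64(0.2374), np.float64(0.1459)]
yaw L,R [-0.035806940490857364, -0.0379819466249573] yaw T -0.038883937964710326 -0.042959216088810245
screws [0.45410537 0.00837561 0.018     ] [0.57991885 0.0035862  0.018     ] [ 0.57138985 -0.2121944   0.018     ] [ 0.44539668 -0.20740132  0.018     ]
screw yaw [-0.04033780019243842, -0.039505708133660174] -0.03804918451790897 -0.038024057512682015 [ 0.51270269 -0.10190848  0.018     ]
stop face [ 0.48618015 -0.00064686  0.03      ] [ 0.56916333 -0.00380852  0.03      ]
fence top edge (rubber front) [ 0.54089548 -0.006673    0.03      ] [ 0.53455358 -0.20167747  0.03      ]
knob dot [ 0.47510103 -0.14096229  0.084     ]
bar far/near [ 0.47137764 -0.11017     0.084     ] [ 0.4822017  -0.16104756  0.084     ]
```

Emit:
{"fn": "play_rows", "kwargs": {
  "commands": [
    [0, -0.005, -0.0357, 0, 0, 0, 0.085],
    [0, -0.005, -0.0357, 0, 0, 0, 0.085],
    [0, -0.005, -0.0357, 0, 0, 0, 0.085],
    [0, -0.005, -0.0357, 0, 0, 0, 0.085],
    [0, -0.005, -0.0357, 0, 0, 0, 0.085],
    [0, -0.005, -0.0357, 0, 0, 0, 0.085],
    [0, -0.005, -0.0357, 0, 0, 0, 0.085],
    [0, -0.005, -0.0357, 0, 0, 0, 0.085]
  ]
}}

```text
time_s: 3.33
eef_pos: [0.4706, 0.2297, 0.2313]
ee_rot: [0.489, 0.511, 0.489, -0.51]
contact_force: [0.3, 0.1, 0.0]
gripper_width: 0.085
```

Emit:
{"fn": "play_rows", "kwargs": {
  "commands": [
    [0, -0.005, -0.0357, 0, 0, 0, 0.085],
    [0, -0.005, -0.0357, 0, 0, 0, 0.085],
    [0, 0, 0, 0.115, 0, 0, 0.085],
    [0, 0, 0, 0.115, 0, 0, 0.085],
    [0, 0, 0, 0, 0, 0, 0.085],
    [0, 0, 0, 0, 0, 0, 0.085]
  ]
}}

```text
time_s: 3.83
eef_pos: [0.4639, 0.2997, 0.2312]
ee_rot: [-0.429, -0.562, -0.429, 0.562]
contact_force: [0.4, -0.9, 0.4]
gripper_width: 0.085
```

```bash
python3 - <<'E'
from h import *
import pickle
im=r.get_image("wrist");save(im,'w2');pickle.dump(im,open('w2.pkl','wb'))
hsv=cv2.cvtColor(im['pixels'],cv2.COLOR_RGB2HSV)
m=((hsv[...,2]<95)&(hsv[...,1]>80)).astype(np.uint8);m[280:]=0
cs,_=cv2.findContours(m,0,2)
for c in sorted(cs,key=cv2.contourArea)[-4:]:
    print(cv2.contourArea(c),cv2.minAreaRect(c),cv2.boxPoints(cv2.minAreaRect(c)).round(1).tolist())
p,Q=pose();print(p,r.state()["joint_positions"],r.state()["time_s"])
E
```

```text
92.5 ((499.6256408691406, 272.8476867675781), (6.082611560821533, 56.5425910949707), 80.13418579101562) [[471.29998779296875, 274.70001220703125], [527.0, 265.0], [528.0, 271.0], [472.29998779296875, 280.70001220703125]]
800.0 ((139.151123046875, 240.42202758789062), (46.334590911865234, 68.02311706542969), 20.72555923461914) [[105.4000015258789, 264.0], [129.5, 200.39999389648438], [172.89999389648438, 216.8000030517578], [148.8000030517578, 280.3999938964844]]
5171.0 ((432.1286315917969, 164.4623260498047), (98.52815246582031, 58.315303802490234), 78.43986511230469) [[393.70001220703125, 122.0], [450.79998779296875, 110.4000015258789], [470.6000061035156, 206.89999389648438], [413.3999938964844, 218.60000610351562]]
7098.5 ((273.5, 193.49998474121094), (44.99999237060547, 170.99996948242188), 0.0) [[251.0, 279.0], [251.0, 108.0], [296.0, 108.0], [296.0, 279.0]]
[0.46395204 0.29945432 0.23123198] [ 4.53582486e-01  3.87819802e-01  1.73885054e+00 -1.11000754e-04
  1.01504404e+00  7.21103367e-01] 3.8833
```

View pics/w2.png

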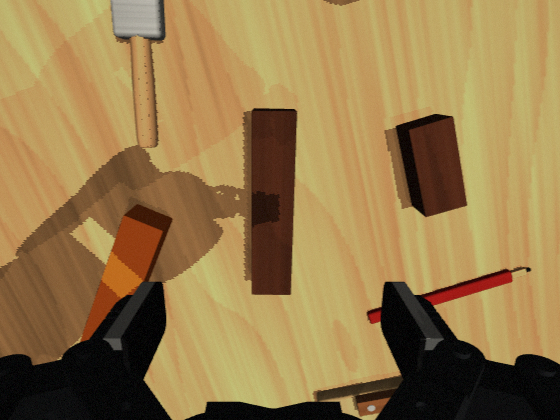

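```bash
python3 - <<'E'
from h import *
import pickle
im=pickle.load(open('w2.pkl','rb'))
c=np.array([pt(im,u,v,.038) for u,v in((252.5,110),(296,110),(291,294),(252.5,294))]);print(c.round(4),c.mean(0),[np.linalg.norm(c[i]-c[i-1]).round(4) for i in range(4)])
print([float(-np.arctan2((a-b)[0],(a-b)[1])) for a,b in((c[0],c[3]),(c[1],c[2]))])
cv2.imwrite('pics/w2a.png',cv2.resize(im['pixels'][95:305,200:340],None,fx=2.8,fy=2.8,interpolation=cv2.INTER_CUBIC)[...,::-1])
E
```

```text
[[0.4631 0.3636 0.038 ]
 [0.4992 0.3537 0.038 ]
 [0.4502 0.1813 0.038 ]
 [0.4128 0.1915 0.038 ]] [0.45630637 0.27250612 0.038     ] [np.float64(0.1793), np.float64(0.0374), np.float64(0.1793), np.float64(0.0388)]
[-0.2842816649291603, -0.2766684446080197]
```

View pics/w2a.png

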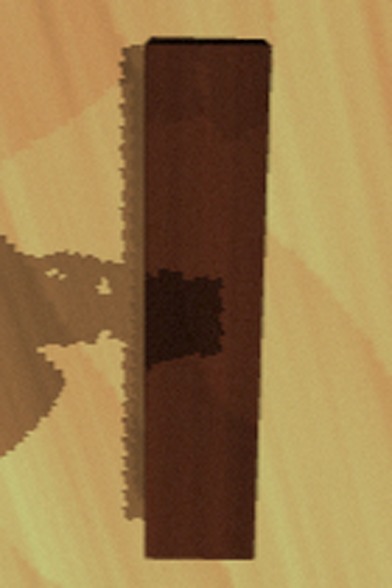

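Emit:
{"fn": "play_rows", "kwargs": {
  "commands": [
    [0.03, 0, 0, 0, 0, 0, 0.075],
    [0.035, 0, 0, 0, 0, 0, 0.075],
    [0.035, 0, 0, 0, 0, 0, 0.075],
    [0.035, 0, 0, 0, 0, 0, 0.075],
    [0.035, 0, 0, 0, 0, 0, 0.075],
    [0.025, 0, 0, 0, 0, 0, 0.075],
    [0.015, 0, 0, 0, 0, 0, 0.075],
    [0.005, 0, 0, 0, 0, 0, 0.075]
  ]
}}

```text
time_s: 4.55
eef_pos: [0.4633, 0.2987, 0.0139]
ee_rot: [-0.428, -0.561, -0.429, 0.564]
contact_force: [-0.3, -0.6, 0.1]
gripper_width: 0.0745
```

Emit:
{"fn": "play_rows", "kwargs": {
  "commands": [
    [0, 0, 0, 0, 0, 0, 0.03],
    [0, 0, 0, 0, 0, 0, 0.03],
    [0, 0, 0, 0, 0, 0, 0.03],
    [0, 0, 0, 0, 0, 0, 0.03],
    [0, 0, 0, 0, 0, 0, 0.03],
    [0, 0, 0, 0, 0, 0, 0.03]
  ]
}}

```text
time_s: 5.05
eef_pos: [0.4646, 0.2999, 0.0179]
ee_rot: [0.428, 0.564, 0.428, -0.562]
contact_force: [-0.1, -2.2, 6.5]
gripper_width: 0.0386
```

Emit:
{"fn": "play_rows", "kwargs": {
  "commands": [
    [-0.01, 0, 0, 0, 0, 0, 0.03],
    [-0.02, 0, 0, 0, 0, 0, 0.03],
    [-0.03, 0, 0, 0, 0, 0, 0.03],
    [-0.03, 0, 0, 0, 0, 0, 0.03],
    [0, 0, 0, 0, 0, 0, 0.03],
    [0, 0, 0, 0, 0, 0, 0.03]
  ]
}}

```text
time_s: 5.55
eef_pos: [0.4645, 0.3, 0.1086]
ee_rot: [0.429, 0.564, 0.428, -0.561]
contact_force: [-0.2, -0.4, -3.7]
gripper_width: 0.0385
```

```bash
python3 - <<'E'
from h import *
import pickle
im=r.get_image("wrist");save(im,'w3');pickle.dump(im,open('w3.pkl','wb'))
p,Q=pose();print(Q.as_matrix().round(4),r.state()["contact_force"],r.state()["gripper_width"])
plan([.5161,-.073,.105],-.039)
E
```

```text
[[ 1.500e-03  9.638e-01 -2.666e-01]
 [ 6.000e-04 -2.666e-01 -9.638e-01]
 [-1.000e+00  1.200e-03 -1.000e-03]] [-0.01321544 -0.14454042 -2.13362743] 0.037988883249049504
k 0 turn [-0.231 -0.001 -0.001]
k 3.141592653589793 turn [ 2.911e+00 -2.000e-03  1.000e-03]
now [0.4639 0.2997 0.1071] world d [ 0.0522 -0.3727 -0.0021] tool d now-axes [0.002  0.1496 0.3453] tool d in final axes [0.0021 0.0667 0.3704]
```

View pics/w3.png

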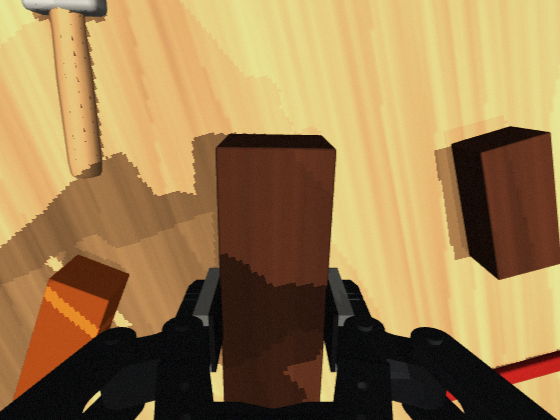

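```bash
python3 - <<'E'
from h import *
import pickle
im=pickle.load(open('w3.pkl','rb'));p,Q=pose()
for z in (.128,.130):
  a=pt(im,216.5,149,z);b=pt(im,335.5,149,z)
  m=(a+b)/2-p
  print((a-p).round(4),(b-p).round(4),np.linalg.norm(a-b),'tool',(Q.as_matrix().T@m).round(4),'yaw rel',np.arctan2((b-a)[1],(b-a)[0]))
E
```

```text
[-0.0012  0.0632  0.0209] [0.0362 0.0529 0.0209] 0.03876203721088553 tool [-0.0208  0.0014 -0.0606] yaw rel -0.26978034176423554
[-0.0008  0.0634  0.0229] [0.036  0.0533 0.0229] 0.03813253053163318 tool [-0.0228  0.0014 -0.0609] yaw rel -0.2697803417642355
```

Emit:
{"fn": "play_rows", "kwargs": {
  "commands": [
    [-0.003, 0.0125, 0.0288, 0, 0, 0, 0.03],
    [-0.003, 0.0125, 0.0288, 0, 0, 0, 0.03],
    [-0.003, 0.0125, 0.0288, 0, 0, 0, 0.03],
    [-0.003, 0.0125, 0.0288, 0, 0, 0, 0.03],
    [0, 0.0125, 0.0288, -0.055, 0, 0, 0.03],
    [0, 0.0141, 0.028, -0.055, 0, 0, 0.03],
    [0, 0.0157, 0.0272, -0.06, 0, 0, 0.03],
    [0, 0.0173, 0.0263, -0.06, 0, 0, 0.03]
  ]
}}

```text
time_s: 6.27
eef_pos: [0.5184, 0.055, 0.1173]
ee_rot: [-0.49, -0.508, -0.491, 0.51]
contact_force: [0.7, 0.9, -2.0]
gripper_width: 0.0383
```

```bash
python3 - <<'E'
from h import *
plan([.5161,-.0722,.118],-.039)
E
```

```text
k 0 turn [0.002 0.    0.003]
k 3.141592653589793 turn [-3.14  -0.004  0.   ]
now [0.5184 0.055  0.1173] world d [-0.0023 -0.1272  0.0007] tool d now-axes [-0.0007  0.0024  0.1272] tool d in final axes [-0.0007  0.0027  0.1272]
```

Emit:
{"fn": "play_rows", "kwargs": {
  "commands": [
    [0, 0.0005, 0.026, 0, 0, 0, 0.03],
    [0, 0.0005, 0.03, 0, 0, 0, 0.03],
    [0, 0.0005, 0.03, 0, 0, 0, 0.03],
    [0, 0.0005, 0.026, 0, 0, 0, 0.03],
    [0, 0.0005, 0.015, 0, 0, 0, 0.03],
    [0, 0, 0, 0, 0, 0, 0.03],
    [0, 0, 0, 0, 0, 0, 0.03],
    [0, 0, 0, 0, 0, 0, 0.03]
  ]
}}

```text
time_s: 6.93
eef_pos: [0.5163, -0.0698, 0.1176]
ee_rot: [-0.489, -0.51, -0.49, 0.51]
contact_force: [0.2, -0.1, -1.1]
gripper_width: 0.0386
```

```bash
python3 - <<'E'
from h import *
import pickle
for n in ('wrist','scene'):
    im=r.get_image(n);save(im,n[0]+'4');pickle.dump(im,open(n[0]+'4.pkl','wb'))
p=im['pixels'];cv2.imwrite('pics/s4a.png',cv2.resize(p[190:300,160:320],None,fx=4,fy=4,interpolation=cv2.INTER_CUBIC)[...,::-1])
plan([.5161,-.0722,.038],-.039)
E
```

```text
k 0 turn [ 0.    -0.     0.001]
k 3.141592653589793 turn [-3.141e+00 -1.000e-03 -0.000e+00]
now [ 0.5165 -0.0694  0.1179] world d [-0.0004 -0.0028 -0.0799] tool d now-axes [ 0.0799 -0.0002  0.0028] tool d in final axes [ 0.0799 -0.0003  0.0028]
```

View pics/w4.png

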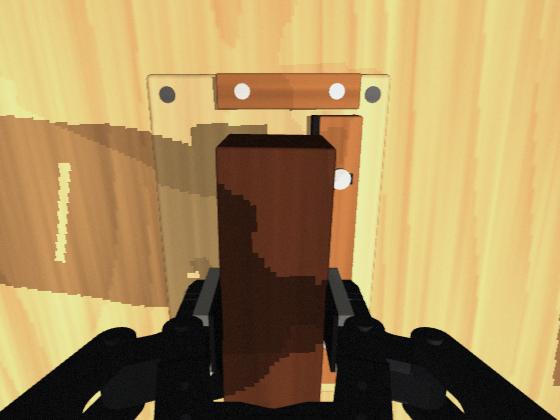

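View pics/s4a.png

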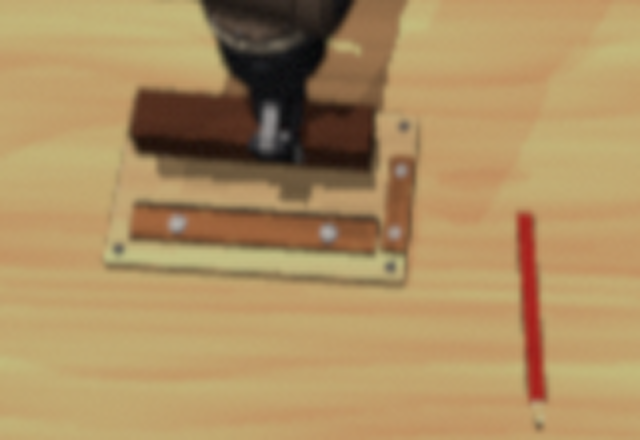

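```bash
python3 - <<'E'
from h import *
import pickle
im=pickle.load(open('w4.pkl','rb'));p,Q=pose();M=Q.as_matrix()
f=lambda u,v,z:(M.T@(pt(im,u,v,z)-p)).round(4)
print('fence top-edge face',f(311.5,116,.0305),'stop L/R',f(217,109,.03),f(360,109,.03))
print('screws',f(167,94.5,.018),f(373,94,.018))
zt=p[2]-.0165+.038
print('blank end corners',f(216.5,149,zt),f(335.5,149,zt))
cv2.imwrite('pics/w4a.png',cv2.resize(im['pixels'][60:200,140:400],None,fx=3,fy=3,interpolation=cv2.INTER_CUBIC)[...,::-1])
E
```

```text
fence top-edge face [ 0.0874  0.0225 -0.0632] stop L/R [ 0.088  -0.0333 -0.0672] [ 0.0879  0.0509 -0.0672]
screws [ 0.1    -0.0653 -0.0752] [ 0.0999  0.0609 -0.0754]
blank end corners [-0.0215 -0.0182 -0.0602] [-0.0215  0.0197 -0.0602]
```

View pics/w4a.png

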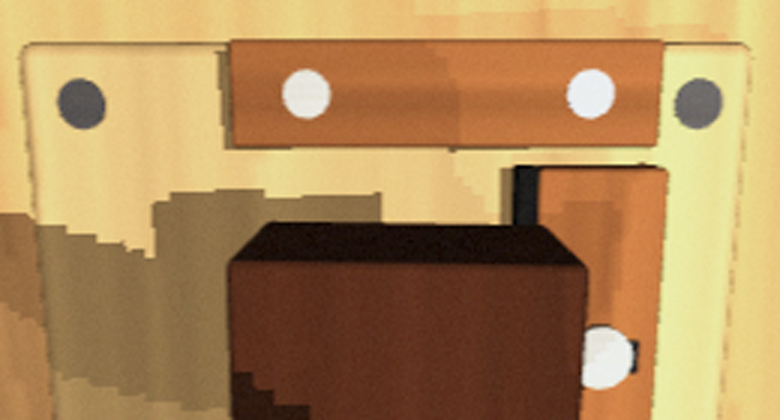

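Emit:
{"fn": "play_rows", "kwargs": {
  "commands": [
    [0.015, 0, 0, 0, 0, 0, 0.03],
    [0.02, 0, 0, 0, 0, 0, 0.03],
    [0.02, 0, 0, 0, 0, 0, 0.03],
    [0.012, 0, 0, 0, 0, 0, 0.03],
    [0.006, 0, 0, 0, 0, 0, 0.03],
    [0.003, 0, 0, 0, 0, 0, 0.03],
    [0, 0, 0, 0, 0, 0, 0.03],
    [0, 0, 0, 0, 0, 0, 0.03]
  ]
}}

```text
time_s: 7.7
eef_pos: [0.5171, -0.0702, 0.0428]
ee_rot: [0.49, 0.51, 0.49, -0.51]
contact_force: [-0.9, 0.6, -2.1]
gripper_width: 0.0386
```

Emit:
{"fn": "play_rows", "kwargs": {
  "commands": [
    [0.002, 0, 0, 0, 0, 0, 0.03],
    [0.002, 0, 0, 0, 0, 0, 0.03],
    [0, 0, 0, 0, 0, 0, 0.03],
    [0, 0, 0, 0, 0, 0, 0.03]
  ]
}}

```text
time_s: 8.03
eef_pos: [0.5168, -0.0704, 0.0384]
ee_rot: [0.49, 0.51, 0.49, -0.51]
contact_force: [-0.1, -0.0, -1.4]
gripper_width: 0.0385
```

Emit:
{"fn": "play_rows", "kwargs": {
  "commands": [
    [0.001, 0, 0, 0, 0, 0, 0.03],
    [0.001, 0, 0, 0, 0, 0, 0.03],
    [0, 0, 0, 0, 0, 0, 0.03],
    [0, 0, 0, 0, 0, 0, 0.03]
  ]
}}

```text
time_s: 8.37
eef_pos: [0.5167, -0.0704, 0.0362]
ee_rot: [-0.49, -0.51, -0.49, 0.51]
contact_force: [0.4, -0.4, -2.0]
gripper_width: 0.0383
```

Emit:
{"fn": "play_rows", "kwargs": {
  "commands": [
    [0.001, 0, 0, 0, 0, 0, 0.03],
    [0, 0, 0, 0, 0, 0, 0.03],
    [0, 0, 0, 0, 0, 0, 0.03]
  ]
}}

```text
time_s: 8.62
eef_pos: [0.5168, -0.0704, 0.0359]
ee_rot: [0.49, 0.51, 0.49, -0.51]
contact_force: [-3.2, -0.4, 6.8]
gripper_width: 0.0385
```

Emit:
{"fn": "play_rows", "kwargs": {
  "commands": [
    [-0.0005, 0, -0.002, 0, 0, 0, 0.03],
    [0, 0, -0.002, 0, 0, 0, 0.03],
    [0, 0, -0.001, 0, 0, 0, 0.03],
    [0, 0, 0, 0, 0, 0, 0.03],
    [0, 0, 0, 0, 0, 0, 0.03]
  ]
}}

```text
time_s: 9.03
eef_pos: [0.5171, -0.0652, 0.0359]
ee_rot: [0.49, 0.51, 0.49, -0.51]
contact_force: [0.5, 1.7, 2.4]
gripper_width: 0.0383
```

Emit:
{"fn": "play_rows", "kwargs": {
  "commands": [
    [0, 0, -0.001, 0, 0, 0, 0.03],
    [0, 0, 0, 0, 0, 0, 0.03],
    [0, 0, 0, 0, 0, 0, 0.03]
  ]
}}

```text
time_s: 9.28
eef_pos: [0.5172, -0.0644, 0.0359]
ee_rot: [0.49, 0.51, 0.49, -0.51]
contact_force: [0.9, -0.6, 1.6]
gripper_width: 0.0385
```

Emit:
{"fn": "play_rows", "kwargs": {
  "commands": [
    [0, 0, -0.001, 0, 0, 0, 0.03],
    [0, 0, 0, 0, 0, 0, 0.03],
    [0, 0, 0, 0, 0, 0, 0.03]
  ]
}}

```text
time_s: 9.53
eef_pos: [0.5172, -0.0635, 0.0359]
ee_rot: [0.49, 0.51, 0.49, -0.51]
contact_force: [0.3, -2.4, 3.5]
gripper_width: 0.0381
```

Emit:
{"fn": "play_rows", "kwargs": {
  "commands": [
    [0, 0, -0.001, 0, 0, 0, 0.03],
    [0, 0, 0, 0, 0, 0, 0.03],
    [0, 0, 0, 0, 0, 0, 0.03]
  ]
}}

```text
time_s: 9.78
eef_pos: [0.5173, -0.0631, 0.0359]
ee_rot: [-0.49, -0.51, -0.49, 0.51]
contact_force: [-0.2, -9.2, 2.5]
gripper_width: 0.0383
```

Emit:
{"fn": "play_rows", "kwargs": {
  "commands": [
    [0, 0, -0.0005, 0, 0, 0, 0.03],
    [0, 0, 0, 0, 0, 0, 0.03],
    [0, 0, 0, 0, 0, 0, 0.03]
  ]
}}

```text
time_s: 10.03
eef_pos: [0.5174, -0.0631, 0.0359]
ee_rot: [-0.491, -0.51, -0.49, 0.51]
contact_force: [-0.4, -14.0, 3.0]
gripper_width: 0.0384
```

Emit:
{"fn": "play_rows", "kwargs": {
  "commands": [
    [0, 0.001, 0.0008, 0, 0, 0, 0.03],
    [0, 0.001, 0, 0, 0, 0, 0.03],
    [0, 0, 0, 0, 0, 0, 0.03],
    [0, 0, 0, 0, 0, 0, 0.03]
  ]
}}

```text
time_s: 10.37
eef_pos: [0.5175, -0.0631, 0.0359]
ee_rot: [-0.489, -0.509, -0.491, 0.511]
contact_force: [-9.3, -8.7, 9.6]
gripper_width: 0.0385
```

Emit:
{"fn": "play_rows", "kwargs": {
  "commands": [
    [0, 0.0006, 0, 0, 0, 0, 0.03],
    [0, 0, 0, 0, 0, 0, 0.03],
    [0, 0, 0, 0, 0, 0, 0.03]
  ]
}}

```text
time_s: 10.62
eef_pos: [0.5175, -0.0631, 0.0359]
ee_rot: [-0.489, -0.509, -0.491, 0.511]
contact_force: [-11.8, -8.7, 12.7]
gripper_width: 0.0385
```

Emit:
{"fn": "play_rows", "kwargs": {
  "commands": [
    [0, 0.0006, 0, 0, 0, 0, 0.03],
    [0, 0, 0, 0, 0, 0, 0.03],
    [0, 0, 0, 0, 0, 0, 0.03]
  ]
}}

```text
time_s: 10.87
eef_pos: [0.5176, -0.0631, 0.0359]
ee_rot: [-0.489, -0.508, -0.492, 0.511]
contact_force: [-13.6, -8.7, 14.9]
gripper_width: 0.0386
```

Emit:
{"fn": "play_rows", "kwargs": {
  "commands": [
    [0, -0.0032, 0, 0, 0, 0, 0.03],
    [0, 0, 0, 0, 0, 0, 0.03],
    [0, 0, 0, 0, 0, 0, 0.03]
  ]
}}

```text
time_s: 11.12
eef_pos: [0.5168, -0.0632, 0.0359]
ee_rot: [-0.49, -0.51, -0.49, 0.51]
contact_force: [-2.6, -7.2, 3.6]
gripper_width: 0.0382
```

Emit:
{"fn": "play_rows", "kwargs": {
  "commands": [
    [-0.0006, 0, 0.001, 0, 0, 0, 0.03],
    [0, 0, 0, 0, 0, 0, 0.03],
    [0, 0, 0, 0, 0, 0, 0.03]
  ]
}}

```text
time_s: 11.37
eef_pos: [0.5167, -0.0635, 0.0361]
ee_rot: [-0.49, -0.51, -0.49, 0.51]
contact_force: [-0.0, -0.5, -1.6]
gripper_width: 0.0379
```

```bash
python3 - <<'E'
from h import *
import pickle
for n in ('wrist','top'):
    im=r.get_image(n);save(im,n[0]+'5');pickle.dump(im,open(n[0]+'5.pkl','wb'))
p,Q=pose();print(p,Q.as_matrix().round(3),r.state()['contact_force'])
p=im['pixels'];cv2.imwrite('pics/t5a.png',cv2.resize(p[150:240,260:400],None,fx=5,fy=5,interpolation=cv2.INTER_CUBIC)[...,::-1])
E
```

```text
[ 0.51680955 -0.0635052   0.03615498] [[-0.001  0.999 -0.04 ]
 [ 0.    -0.04  -0.999]
 [-1.    -0.001 -0.   ]] [-0.06189156  0.54110973 -2.15724512]
```

View pics/w5.png

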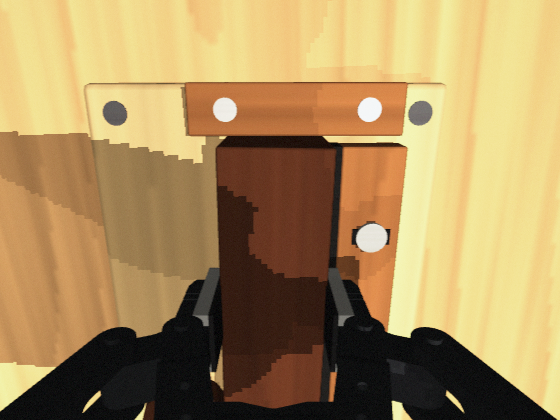

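View pics/t5a.png

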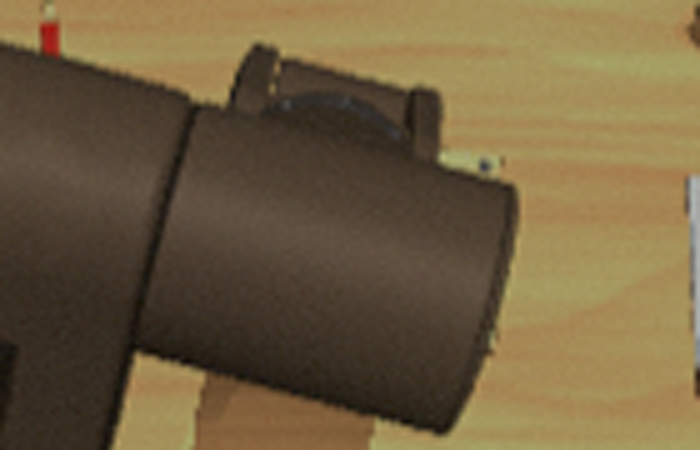

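Emit:
{"fn": "play_rows", "kwargs": {
  "commands": [
    [0.0005, 0, 0, 0, 0, 0, 0.03],
    [0, 0, -0.0006, 0, 0, 0, 0.03],
    [0, 0, 0, 0, 0, 0, 0.03],
    [0, 0, 0, 0, 0, 0, 0.03]
  ]
}}

```text
time_s: 11.8
eef_pos: [0.517, -0.0632, 0.0359]
ee_rot: [-0.49, -0.51, -0.49, 0.51]
contact_force: [-1.0, -2.7, -0.3]
gripper_width: 0.0384
```

Emit:
{"fn": "play_rows", "kwargs": {
  "commands": [
    [0, 0, 0, 0, 0, 0, 0.05],
    [0, 0, 0, 0, 0, 0, 0.05],
    [0, 0, 0, 0, 0, 0, 0.05],
    [0, 0, 0, 0, 0, 0, 0.05]
  ]
}}

```text
time_s: 12.13
eef_pos: [0.5171, -0.063, 0.0359]
ee_rot: [0.49, 0.51, 0.49, -0.51]
contact_force: [0.4, -0.1, 0.2]
gripper_width: 0.0501
```

Released. Rise and look.

Emit:
{"fn": "play_rows", "kwargs": {
  "commands": [
    [-0.01, 0, 0, 0, 0, 0, 0.05],
    [-0.03, 0, 0, 0, 0, 0, 0.05],
    [-0.04, 0, 0, 0, 0, 0, 0.05],
    [-0.04, 0, 0, 0, 0, 0, 0.05],
    [-0.04, 0, 0, 0, 0, 0, 0.05],
    [-0.03, 0, 0, 0, 0, 0, 0.05],
    [0, 0, 0, 0, 0, 0, 0.05],
    [0, 0, 0, 0, 0, 0, 0.05]
  ]
}}

```text
time_s: 12.8
eef_pos: [0.5173, -0.0631, 0.228]
ee_rot: [0.491, 0.511, 0.489, -0.509]
contact_force: [-0.3, 0.2, -0.5]
gripper_width: 0.0497
```

```bash
python3 - <<'E'
from h import *
import pickle
im=r.get_image('wrist');save(im,'w6');pickle.dump(im,open('w6.pkl','wb'))
cv2.imwrite('pics/w6a.png',cv2.resize(im['pixels'][60:320,180:400],None,fx=2.3,fy=2.3,interpolation=cv2.INTER_CUBIC)[...,::-1])
plan([.475,-.141,.12],.21)
E
```

```text
k 0 turn [-0.25   0.    -0.001]
k 3.141592653589793 turn [ 2.892e+00 -1.000e-03 -1.000e-03]
now [ 0.5167 -0.063   0.2264] world d [-0.0417 -0.078  -0.1064] tool d now-axes [ 0.1064 -0.0386  0.0796] tool d in final axes [ 0.1064 -0.057   0.0676]
```

View pics/w6a.png

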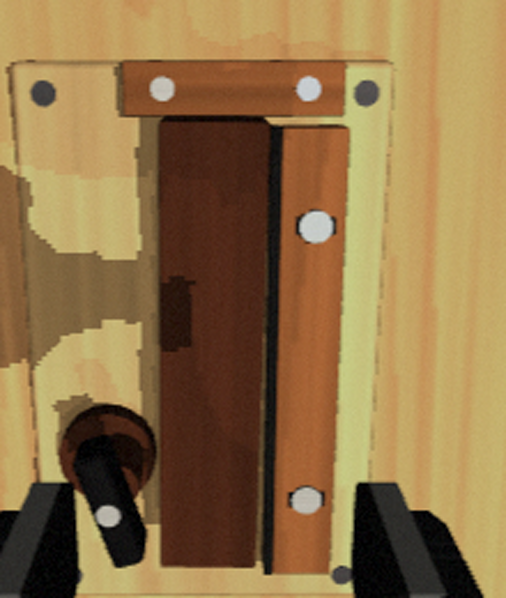

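```bash
python3 - <<'E'
from h import *
import pickle
im=pickle.load(open('w6.pkl','rb'));
W=lambda u,v,z:pt(im,180+u/2.3-.28,60+v/2.3-.28,z)
s=[W(42,93,.018),W(367,93,.018),W(342,575,.018)]
yaw=-float(np.arctan2(*(s[1]-s[2])[:2]));print('yaw',yaw)
c=(s[0]+s[2])/2;print('ctr (from screws diag)',c)
ex=np.array([np.cos(yaw),np.sin(yaw)]);ey=np.array([-ex[1],ex[0]])
B=lambda q:((q-c)[:2]@ex,(q-c)[:2]@ey)
for n,u,v,z in [('blankTL',161,122,.056),('TR',268,122,.056),('BL',161,566,.056),('BR',255,567,.056),('stopL',122,116,.03),('stopR',344,116,.03),('fenceT',270,126,.03),('fenceB',264,572,.03),('dot',108,516,.084)]:
    q=W(u,v,z);print(n,q.round(4),np.round(B(q),4))
E
```

```text
yaw -0.03905433345672769
ctr (from screws diag) [ 0.51261354 -0.10199294  0.018     ]
blankTL [ 0.5014 -0.0021  0.056 ] [-0.0151  0.0994]
TR [ 0.539  -0.0036  0.056 ] [0.0225 0.0993]
BL [ 0.491  -0.1804  0.056 ] [-0.0186 -0.0792]
BR [ 0.5299 -0.1825  0.056 ] [ 0.0205 -0.0798]
stopL [ 0.4853 -0.0008  0.03  ] [-0.0313  0.1   ]
stopR [ 0.5695 -0.0042  0.03  ] [0.053 0.1  ]
fenceT [ 0.5413 -0.0067  0.03  ] [0.0249 0.0963]
fenceB [ 0.5348 -0.2017  0.03  ] [ 0.026  -0.0987]
dot [ 0.4752 -0.1409  0.084 ] [-0.0359 -0.0404]
```

Emit:
{"fn": "play_rows", "kwargs": {
  "commands": [
    [0.02, -0.0096, 0.02, 0, 0, 0, 0.035],
    [0.025, -0.0096, 0.02, 0, 0, 0, 0.035],
    [0.025, -0.0097, 0.02, 0, 0, 0, 0.035],
    [0.02, -0.0097, 0.0196, 0, 0, 0, 0.035],
    [0.01, 0, 0, -0.085, 0, 0, 0.035],
    [0, 0, 0, -0.085, 0, 0, 0.035],
    [0, 0, 0, -0.08, 0, 0, 0.035],
    [0, 0, 0, 0, 0, 0, 0.035]
  ]
}}

```text
time_s: 13.52
eef_pos: [0.4744, -0.1409, 0.1244]
ee_rot: [0.549, 0.444, 0.551, -0.444]
contact_force: [0.3, 0.0, 0.3]
gripper_width: 0.0349
```

Emit:
{"fn": "play_rows", "kwargs": {
  "commands": [
    [0, 0, 0, 0, 0, 0, 0.035],
    [0, 0, 0, 0, 0, 0, 0.035]
  ]
}}

```text
time_s: 13.68
eef_pos: [0.475, -0.1409, 0.1254]
ee_rot: [0.549, 0.445, 0.549, -0.446]
contact_force: [-0.3, 0.1, -0.1]
gripper_width: 0.0345
```

```bash
python3 - <<'E'
from h import *
import pickle
im=r.get_image('wrist');save(im,'w7');pickle.dump(im,open('w7.pkl','wb'))
im=r.get_image('scene');p=im['pixels'];cv2.imwrite('pics/s7a.png',cv2.resize(p[180:280,160:320],None,fx=4,fy=4,interpolation=cv2.INTER_CUBIC)[...,::-1])
plan([.4752,-.1409,.061],.21); print(r.state()['joint_positions'])
E
```

```text
k 0 turn [-0.002 -0.     0.   ]
k 3.141592653589793 turn [3.14e+00 1.00e-03 0.00e+00]
now [ 0.4752 -0.1409  0.1257] world d [ 0.      0.     -0.0647] tool d now-axes [ 0.0647  0.0001 -0.    ] tool d in final axes [ 0.0647  0.0001 -0.    ]
[-4.21697698e-01  4.58109297e-01  1.98346265e+00 -7.29016738e-05
  7.00459993e-01 -6.30109625e-01]
```

View pics/w7.png

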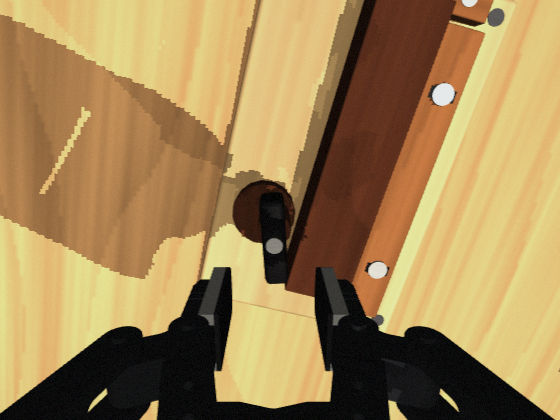

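View pics/s7a.png

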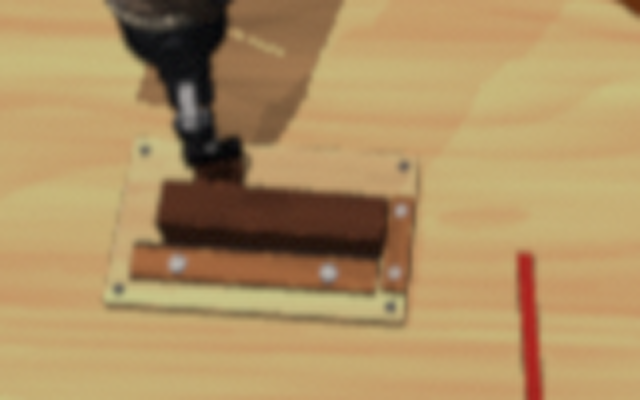

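Emit:
{"fn": "play_rows", "kwargs": {
  "commands": [
    [0.015, 0, 0, -0.05, 0, 0, 0.035],
    [0.02, 0, 0, 0, 0, 0, 0.035],
    [0.015, 0, 0, 0, 0, 0, 0.035],
    [0.009, 0, 0, 0, 0, 0, 0.035],
    [0.0045, 0, 0, 0, 0, 0, 0.035],
    [0, 0, 0, 0, 0, 0, 0.035],
    [0, 0, 0, 0, 0, 0, 0.035]
  ]
}}

```text
time_s: 14.37
eef_pos: [0.4755, -0.1412, 0.0627]
ee_rot: [0.561, 0.431, 0.56, -0.431]
contact_force: [0.1, -0.3, 0.4]
gripper_width: 0.0348
```

Emit:
{"fn": "play_rows", "kwargs": {
  "commands": [
    [0, 0, 0, 0, 0, 0, 0.005],
    [0, 0, 0, 0, 0, 0, 0.005],
    [0, 0, 0, 0, 0, 0, 0.005],
    [0, 0, 0, 0, 0, 0, 0.005],
    [0, 0, 0, 0, 0, 0, 0.005]
  ]
}}

```text
time_s: 14.78
eef_pos: [0.4756, -0.1413, 0.0633]
ee_rot: [0.561, 0.431, 0.56, -0.431]
contact_force: [-0.8, 1.5, 6.5]
gripper_width: 0.0119
```

```bash
python3 - <<'E'
from h import *
import pickle
im=r.get_image('wrist');save(im,'w8')
s=r.state();p,Q=pose();print(p,s['contact_force'],s['ft_torque'],s['gripper_width'],np.arctan2(Q.as_matrix()[1,1],Q.as_matrix()[0,1]))
E
```

```text
[ 0.47562212 -0.14126599  0.06325431] [-0.68508556  0.358227    6.13734984] [ 0.05451789  0.14298962 -0.07777529] 0.011679716899790166 0.2597760310026367
```

View pics/w8.png

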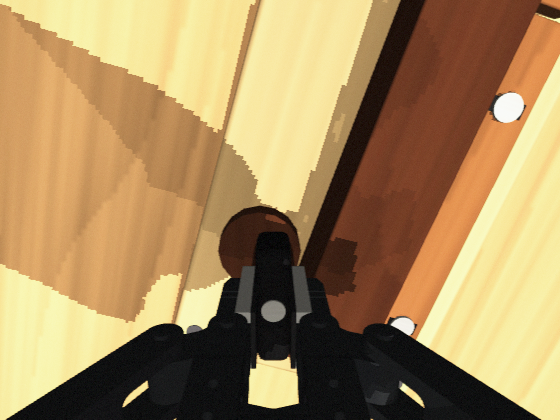

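Emit:
{"fn": "play_rows", "kwargs": {
  "commands": [
    [0, 0, 0, -0.05, 0, 0, 0.005],
    [0, 0, 0, -0.1, 0, 0, 0.005],
    [0, 0, 0, -0.1, 0, 0, 0.005],
    [0, 0, 0, -0.1, 0, 0, 0.005],
    [0, 0, 0, -0.1, 0, 0, 0.005],
    [0, 0, 0, -0.1, 0, 0, 0.005],
    [0, 0, 0, 0, 0, 0, 0.005],
    [0, 0, 0, 0, 0, 0, 0.005]
  ]
}}

```text
time_s: 15.5
eef_pos: [0.4761, -0.141, 0.0633]
ee_rot: [0.658, 0.262, 0.656, -0.262]
contact_force: [3.2, 5.0, 6.2]
gripper_width: 0.0119
```

```bash
cat > st.py <<'E'
from h import *
s=r.state();p,Q=pose();h=np.arctan2(Q.as_matrix()[1,1],Q.as_matrix()[0,1])
print(p.round(4),'F',s['contact_force'].round(2),'T',s['ft_torque'].round(3),s['gripper_width'],'head',h,'cam~',h+.039,'t',s['time_s'],'q6',s['joint_positions'][5],s['effort'][5])
E
python3 st.py
```

```text
[ 0.4761 -0.141   0.0633] F [3.23 4.99 6.19] T [ 0.897 -0.437  0.057] 0.01186955922676399 head 0.810590358292118 cam~ 0.849590358292118 t 15.5 q6 -1.2324518778583153 -0.31431231647729874
```

Emit:
{"fn": "play_rows", "kwargs": {
  "commands": [
    [0, 0, 0, -0.1, 0, 0, 0.005],
    [0, 0, 0, -0.1, 0, 0, 0.005],
    [0, 0, 0, -0.1, 0, 0, 0.005],
    [0, 0, 0, -0.1, 0, 0, 0.005],
    [0, 0, 0, 0, 0, 0, 0.005],
    [0, 0, 0, 0, 0, 0, 0.005]
  ]
}}

```text
time_s: 16.0
eef_pos: [0.4763, -0.1407, 0.0633]
ee_rot: [0.697, 0.127, 0.695, -0.127]
contact_force: [5.6, 8.4, 5.1]
gripper_width: 0.0119
```

```bash
python3 st.py; python3 - <<'E'
from h import *
im=r.get_image('wrist');save(im,'w9')
E
```

```text
[ 0.4763 -0.1407  0.0633] F [5.61 8.39 5.07] T [ 1.516 -0.822  0.045] 0.01188929463675485 head 1.2104226102201725 cam~ 1.2494226102201724 t 16.0 q6 -1.632408298527278 -0.3188520669937134
```

View pics/w9.png

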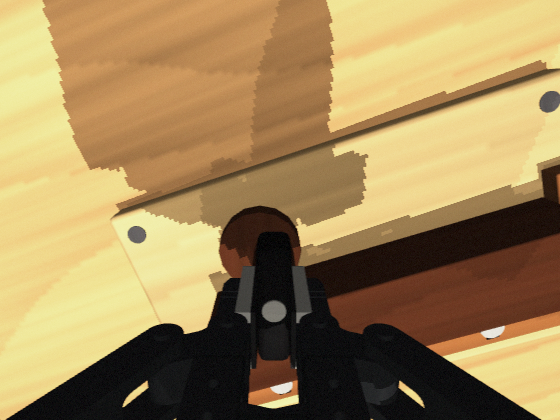

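Emit:
{"fn": "play_rows", "kwargs": {
  "commands": [
    [0, 0.001, 0.0002, 0, 0, 0, 0.005],
    [0, 0, 0, -0.05, 0, 0, 0.005],
    [0, 0, 0, 0, 0, 0, 0.005],
    [0, 0, 0, 0, 0, 0, 0.005]
  ]
}}

```text
time_s: 16.38
eef_pos: [0.4764, -0.1404, 0.0633]
ee_rot: [0.699, 0.109, 0.698, -0.11]
contact_force: [0.5, 1.3, 6.0]
gripper_width: 0.012
```

```bash
python3 st.py
```

```text
[ 0.4764 -0.1404  0.0633] F [0.49 1.31 6.  ] T [ 0.191 -0.15   0.15 ] 0.011990330933646333 head 1.2603082565648471 cam~ 1.299308256564847 t 16.3833 q6 -1.6799915112584414 -0.10693288408219814
```

Emit:
{"fn": "play_rows", "kwargs": {
  "commands": [
    [0, 0, 0, -0.05, 0, 0, 0.005],
    [0, 0, 0, -0.05, 0, 0, 0.005],
    [0, 0, 0, 0, 0, 0, 0.005],
    [0, 0, 0, 0, 0, 0, 0.005]
  ]
}}

```text
time_s: 16.72
eef_pos: [0.4765, -0.1403, 0.0633]
ee_rot: [0.704, 0.074, 0.702, -0.074]
contact_force: [0.6, 2.0, 6.0]
gripper_width: 0.0117
```

```bash
python3 st.py
```

```text
[ 0.4765 -0.1403  0.0633] F [0.56 2.04 5.96] T [ 0.408 -0.182 -0.   ] 0.011673754892196561 head 1.3603172464077817 cam~ 1.3993172464077817 t 16.7167 q6 -1.780038648530723 -0.12626158073544502
```

Emit:
{"fn": "play_rows", "kwargs": {
  "commands": [
    [0, 0, 0, -0.05, 0, 0, 0.005],
    [0, 0, 0, -0.05, 0, 0, 0.005],
    [0, 0, 0, 0, 0, 0, 0.005],
    [0, 0, 0, 0, 0, 0, 0.005]
  ]
}}

```text
time_s: 17.05
eef_pos: [0.4765, -0.1402, 0.0633]
ee_rot: [0.707, 0.039, 0.705, -0.039]
contact_force: [2.2, 2.9, 5.0]
gripper_width: 0.0122
```

```bash
python3 st.py
```

```text
[ 0.4765 -0.1402  0.0633] F [2.15 2.87 5.02] T [ 0.585 -0.276  0.077] 0.012166244226432575 head 1.4602891727268656 cam~ 1.4992891727268656 t 17.05 q6 -1.8800282536800406 -0.1275226240977645
```

```bash
cat > avg.py <<'E'
from h import *
F=[];T=[];E=[]
for i in range(6):
    im=r.get_image('wrist');s=r.state();F.append(s['contact_force']);T.append(s['ft_torque']);E.append(s['effort'][5])
p,Q=pose();h=np.arctan2(Q.as_matrix()[1,1],Q.as_matrix()[0,1])
print(p.round(4),'F',np.mean(F,0).round(2),'T',np.mean(T,0).round(3),'sdTz',np.std(T,0)[2].round(3),'E6 %.4f'%np.mean(E),'cam~ %.3f'%(h+.039),'q6 %.3f'%s['joint_positions'][5],'t',s['time_s'])
import sys
if len(sys.argv)>1: save(im,sys.argv[1])
E
python3 avg.py w10
```

```text
[ 0.4765 -0.1403  0.0633] F [1.67 2.79 6.  ] T [ 0.576 -0.239  0.051] sdTz 0.009 E6 0.0368 cam~ 1.499 q6 -1.880 t 17.35
```

View pics/w10.png

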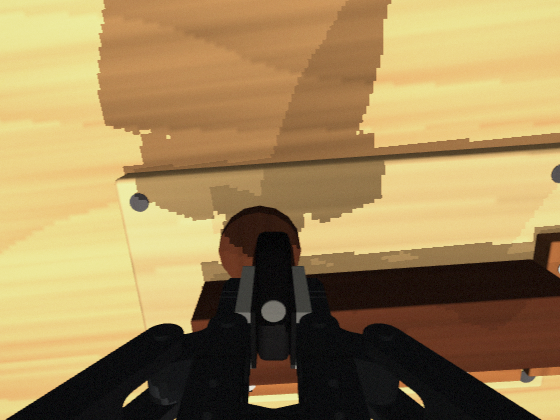

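Emit:
{"fn": "play_rows", "kwargs": {
  "commands": [
    [0, 0.0003, 0.0002, -0.05, 0, 0, 0.005],
    [0, 0, 0, -0.05, 0, 0, 0.005],
    [0, 0, 0, 0, 0, 0, 0.005]
  ]
}}

```text
time_s: 17.6
eef_pos: [0.4765, -0.1401, 0.0633]
ee_rot: [0.708, 0.003, 0.707, -0.003]
contact_force: [-0.2, 2.6, 6.6]
gripper_width: 0.0113
```

```bash
python3 avg.py
```

```text
[ 0.4765 -0.1401  0.0633] F [0.33 1.03 6.33] T [0.251 0.012 0.053] sdTz 0.026 E6 -0.0412 cam~ 1.599 q6 -1.979 t 17.9
```

Emit:
{"fn": "play_rows", "kwargs": {
  "commands": [
    [0, 0, 0, -0.05, 0, 0, 0.005],
    [0, 0, 0, -0.05, 0, 0, 0.005],
    [0, 0, 0, 0, 0, 0, 0.005]
  ]
}}

```text
time_s: 18.15
eef_pos: [0.4765, -0.14, 0.0632]
ee_rot: [0.707, -0.033, 0.706, 0.032]
contact_force: [0.5, 3.0, 6.0]
gripper_width: 0.0115
```

```bash
python3 avg.py
```

```text
[ 0.4765 -0.14    0.0632] F [0.22 1.96 6.46] T [ 0.427 -0.03   0.011] sdTz 0.04 E6 -0.0493 cam~ 1.699 q6 -2.079 t 18.45
```

Contact expected near 1.85; take smaller steps.

Emit:
{"fn": "play_rows", "kwargs": {
  "commands": [
    [0, 0.0002, 0, -0.05, 0, 0, 0.005],
    [0, 0, 0, 0, 0, 0, 0.005]
  ]
}}

```text
time_s: 18.62
eef_pos: [0.4764, -0.1399, 0.0632]
ee_rot: [0.706, -0.05, 0.705, 0.05]
contact_force: [0.6, 1.3, 6.3]
gripper_width: 0.0119
```

```bash
python3 avg.py
```

```text
[ 0.4765 -0.1399  0.0632] F [0.15 1.09 6.34] T [0.241 0.022 0.036] sdTz 0.027 E6 -0.0374 cam~ 1.749 q6 -2.129 t 18.9167
```

Emit:
{"fn": "play_rows", "kwargs": {
  "commands": [
    [0, 0, 0, -0.05, 0, 0, 0.005],
    [0, 0, 0, 0, 0, 0, 0.005]
  ]
}}

```text
time_s: 19.08
eef_pos: [0.4764, -0.1398, 0.0632]
ee_rot: [0.704, -0.068, 0.703, 0.067]
contact_force: [1.0, 1.7, 5.5]
gripper_width: 0.012
```

```bash
python3 avg.py w11
```

```text
[ 0.4764 -0.1398  0.0632] F [-0.02  1.48  6.53] T [0.32  0.01  0.044] sdTz 0.022 E6 -0.0362 cam~ 1.799 q6 -2.179 t 19.3833
```

View pics/w11.png

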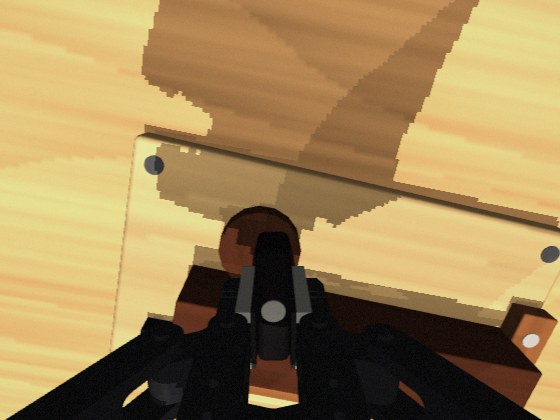

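Emit:
{"fn": "play_rows", "kwargs": {
  "commands": [
    [0, 0, 0, -0.05, 0, 0, 0.005],
    [0, 0, 0, 0, 0, 0, 0.005]
  ]
}}

```text
time_s: 19.55
eef_pos: [0.4764, -0.1398, 0.0632]
ee_rot: [0.702, -0.085, 0.701, 0.085]
contact_force: [-0.3, 2.0, 6.6]
gripper_width: 0.0119
```

```bash
python3 avg.py
```

```text
[ 0.4764 -0.1398  0.0633] F [0.07 1.98 6.25] T [ 0.362  0.032 -0.048] sdTz 0.027 E6 -0.1235 cam~ 1.849 q6 -2.229 t 19.85
```

Emit:
{"fn": "play_rows", "kwargs": {
  "commands": [
    [0, 0, 0, -0.05, 0, 0, 0.005],
    [0, 0, 0, 0, 0, 0, 0.005]
  ]
}}

```text
time_s: 20.02
eef_pos: [0.4764, -0.1398, 0.0632]
ee_rot: [0.7, -0.103, 0.699, 0.102]
contact_force: [0.4, 2.7, 7.8]
gripper_width: 0.0116
```

```bash
python3 avg.py
```

```text
[ 0.4764 -0.1398  0.0632] F [-0.16  1.87  6.55] T [ 0.435  0.033 -0.114] sdTz 0.026 E6 -0.1827 cam~ 1.899 q6 -2.278 t 20.3167
```

Emit:
{"fn": "play_rows", "kwargs": {
  "commands": [
    [0, 0, 0, -0.04, 0, 0, 0.005],
    [0, 0, 0, 0, 0, 0, 0.005]
  ]
}}

```text
time_s: 20.48
eef_pos: [0.4764, -0.1397, 0.0632]
ee_rot: [0.698, -0.116, 0.697, 0.116]
contact_force: [-1.1, 1.6, 6.9]
gripper_width: 0.012
```

```bash
python3 avg.py
```

```text
[ 0.4763 -0.1397  0.0632] F [-0.32  2.49  7.02] T [ 0.455  0.047 -0.184] sdTz 0.019 E6 -0.2210 cam~ 1.939 q6 -2.318 t 20.7833
```

Emit:
{"fn": "play_rows", "kwargs": {
  "commands": [
    [0, 0, 0, -0.02, 0, 0, 0.005],
    [0, 0, 0, 0, 0, 0, 0.005]
  ]
}}

```text
time_s: 20.95
eef_pos: [0.4763, -0.1397, 0.0632]
ee_rot: [0.697, -0.123, 0.696, 0.123]
contact_force: [0.1, 2.8, 6.8]
gripper_width: 0.0122
```

```bash
python3 avg.py; python3 avg.py
```

```text
[ 0.4763 -0.1397  0.0633] F [-0.66  2.04  6.81] T [ 0.41   0.086 -0.38 ] sdTz 0.016 E6 -0.4021 cam~ 1.958 q6 -2.338 t 21.25
[ 0.4763 -0.1397  0.0633] F [-0.33  2.2   6.67] T [ 0.417  0.087 -0.367] sdTz 0.033 E6 -0.3704 cam~ 1.958 q6 -2.338 t 21.55
```

Emit:
{"fn": "play_rows", "kwargs": {
  "commands": [
    [0, 0, 0, 0, 0, 0, 0.035],
    [0, 0, 0, 0, 0, 0, 0.035],
    [0, 0, 0, 0, 0, 0, 0.035],
    [0, 0, 0, 0, 0, 0, 0.035],
    [0, 0, 0, 0, 0, 0, 0.035]
  ]
}}

```text
time_s: 21.97
eef_pos: [0.476, -0.1398, 0.0624]
ee_rot: [0.696, -0.123, 0.696, 0.123]
contact_force: [1.0, 0.1, 0.1]
gripper_width: 0.035
```

```bash
python3 avg.py w12
```

```text
[ 0.476  -0.1398  0.0624] F [0.09 0.   0.16] T [0.    0.015 0.003] sdTz 0.028 E6 -0.0003 cam~ 1.959 q6 -2.339 t 22.2667
```

View pics/w12.png

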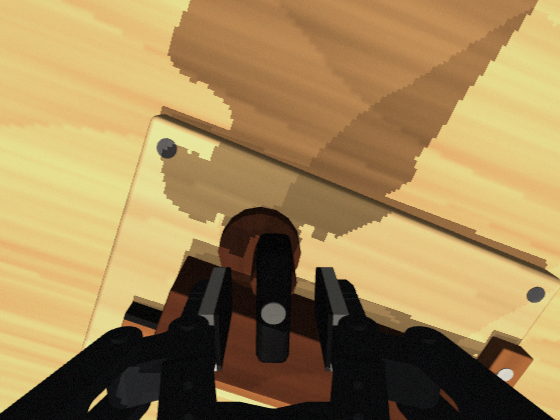

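Emit:
{"fn": "play_rows", "kwargs": {
  "commands": [
    [-0.01, 0, 0, 0, 0, 0, 0.035],
    [-0.025, 0, 0, 0, 0, 0, 0.035],
    [-0.035, 0, 0, 0, 0, 0, 0.035],
    [-0.035, 0, 0, 0, 0, 0, 0.035],
    [-0.035, 0, 0, 0, 0, 0, 0.035],
    [-0.03, 0, 0, 0, 0, 0, 0.035],
    [0, 0, 0, 0, 0, 0, 0.035],
    [0, 0, 0, 0, 0, 0, 0.035]
  ]
}}

```text
time_s: 22.93
eef_pos: [0.4763, -0.1398, 0.2344]
ee_rot: [0.697, -0.124, 0.695, 0.122]
contact_force: [-0.3, 0.2, -1.2]
gripper_width: 0.0348
```

```bash
python3 - <<'E'
from h import *
import pickle
im=r.get_image('wrist');save(im,'w13');pickle.dump(im,open('w13.pkl','wb'))
im=r.get_image('scene');save(im,'s13');pickle.dump(im,open('s13.pkl','wb'));im=r.get_image('top');save(im,'t13')
E
python3 st.py
```

```text
[ 0.4755 -0.1395  0.2316] F [ 0.04 -0.11 -0.71] T [-0.032  0.008 -0.01 ] 0.03497623182756028 head 1.9200131161915748 cam~ 1.9590131161915747 t 23.0833 q6 -2.3387219707273394 -3.3574380609024956e-06
```

View pics/w13.png

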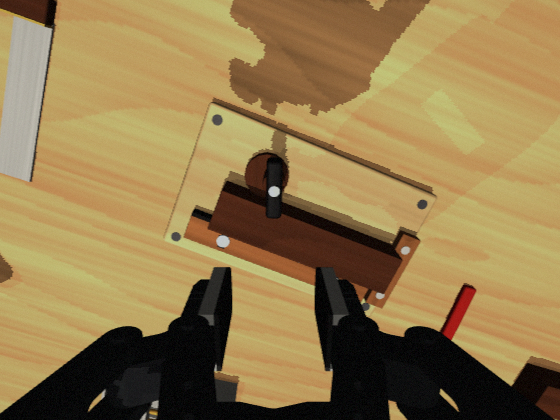

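View pics/s13.png

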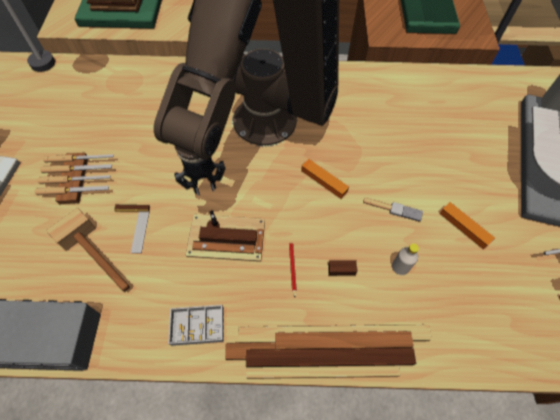

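Measure the blank against the board in this view.

```bash
python3 - <<'E'
from h import *
import pickle
im=pickle.load(open('w13.pkl','rb'))
cv2.imwrite('pics/w13a.png',cv2.resize(im['pixels'][90:320,155:445],None,fx=2.6,fy=2.6,interpolation=cv2.INTER_CUBIC)[...,::-1])
E
```

```text
(no output)
```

View pics/w13a.png

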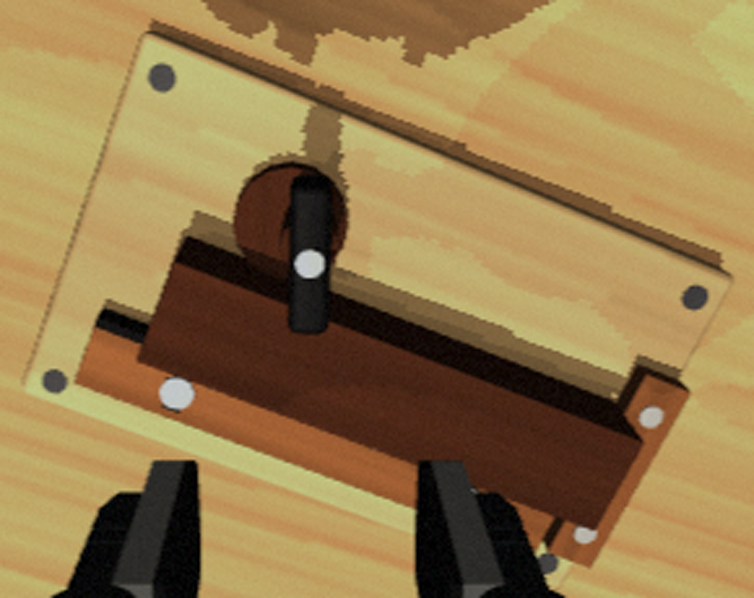

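```bash
python3 - <<'E'
from h import *
import pickle
im=pickle.load(open('w13.pkl','rb'))
W=lambda u,v,z:pt(im,155+u/2.6-.3,90+v/2.6-.3,z)
s=[W(161,77,.018),W(695,297,.018),W(548,563,.018),W(55,381,.018)] # -x-y, -x+y, +x+y, +x-y
c=np.mean(s,0)
a=[np.arctan2(*(s[1]-s[0])[:2]),np.arctan2(*(s[2]-s[3])[:2])];yaw=-float(np.mean(a));print('yaw',yaw,c)
ex=np.array([np.cos(yaw),np.sin(yaw)]);ey=np.array([-ex[1],ex[0]])
B=lambda q:np.round(((q-c)[:2]@ex,(q-c)[:2]@ey),4)
k=[W(184,262,.056),W(642,439,.056),W(595,530,.056),W(139,360,.056)]
print([B(q).tolist() for q in k],'centre',B(np.mean(k,0)))
print('rel yaw',[float(-np.arctan2(*(B(k[i])-B(k[j])))) for i,j in((1,0),(2,3))])
print('stop inner edge', B(W(560,567,.03)),'dot',B(W(310,264,.084)))
E
```

```text
yaw -0.038313347397865974 [ 0.51240157 -0.10177132  0.018     ]
[[-0.0132, -0.0766], [-0.0138, 0.0977], [0.0255, 0.0993], [0.026, -0.0791]] centre [0.0061 0.0103]
rel yaw [0.0034423271949215388, 0.0028026832445464498]
stop inner edge [0.057  0.1077] dot [-0.0357 -0.0398]
```

```bash
python3 -c "
from h import *
r.finish_job()"; python3 st.py
```

```text
the job is handed in; nothing more can be done
the job is handed in; nothing more can be done
```

The long blank is clamped in the holding board and the job is handed in at about 23 s. I laid it flat, slid it against the end stop until the stop pushed back with about 14 N, and let go. I then turned the eccentric from about 0.3 to 1.96 rad, let go of the knob and drew clear.

**Position:** in the last wrist picture the blank's centre is at x 6.1 mm, y 10.3 mm in the board frame. It is square to the board within about 0.003 rad and lies against the fence.

**Other things on the bench:** by eye, the last overview shows them where they started. I did not measure them.

**Squeeze:** this is an estimate, about 13 to 15 N, because there was no direct reading.
- **From the angle:** the lobe met the blank at about 1.80 to 1.85 rad. At the stated 5 to 10 N per 0.1 rad, that gives about 5.5 to 16 N.
- **From the torque:** the last held torque of about 0.37 N m suggests about 14.5 to 16 N before easing, or nearly 19 N at the low end of the torque range you gave.
- **How well they agree:** only roughly. The held torque jumped from 0.18 to 0.37 N m on the last 0.02 rad, which I put down to friction sticking.

**What did not go as planned:**
- My attempt to push the blank to the fence by hand before clamping stuck, at about 14 N sideways. The eccentric then closed the 2 to 3 mm gap.
- Before clamping, the picture put the blank 0.011 to 0.020 rad off square, which is inside the 0.03 limit.

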